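Turn the drip tray right way up beneath the low drying rack

ROBOT

A 7-joint arm with a two-finger parallel gripper is mounted at the origin on a cart in front of the work surface, level with it; the furniture and walls round the work are solid. World frame = base frame: x ahead of the robot, y to its left, z up, the work surface at z = 0. Lengths are in m, angles in rad, forces in N, time in s.
With the tool pointing down it reaches from about 0.4 to 0.875 m from the base axis. Payload 19.3 kg.
Tool frame: the origin (TCP) lies at the very end of the fingers, on their centre line; the grasp point (between the pads) lies 19 mm behind it; z points along the fingers, y is the line along which they close (so a half turn about z gives the same grasp; the last joint's range is limited). The gripper opens to 85 mm and grips with 20 to 120 N. Pads are 22 mm wide; open, the fingers measure 114 mm over their backs; the gripper's body (76 mm by 85 mm) begins 54 mm behind the grasp point. The pads swing forward as they close: fully open they stand 13 mm farther back than shut.
Start: joints at [1.112, 0.521, -0.036, 1.599, 0.021, 1.021, -0.113], TCP at [0.237, -0.578, 0.231] pointing down, gripper open.
Joint ranges: [-2.91, 2.91], [-0.3, 2.13], [-1.5, 1.42], [0.17, 2.43], [-1.26, 4.41], [0.16, 1.93], [-2.52, 2.52]. Speed limits (rad/s): [1.89, 1.89, 2.39, 2.39, 3.01, 3.01, 3.01].

INTERFACE

Orientations are given as [roll, pitch, yaw] about the fixed x, y, z axes, in that order (R = Rz(yaw) Ry(pitch) Rx(roll)).
In Python, from workcell import bot gives the robot as it stands.
- The arm moves only by the shell command python3 -m crank 'ROWS' [FORCE]. ROWS is a JSON object of lists of equal length, an entry for each row: "travel": the shift along the world's x, y, z in cm, a list of three; "turn": the turn, a rotation vector about the world's x, y, z in degrees, a list of three; "gripper": the closure, from 0 (fully open) to 1 (shut). A call has exactly 5 rows; each row is the pose to reach, as a shift and turn from the pose commanded when the call began; what a row does not reach only later rows make up. A row lasts 1/10 s, in which the tool goes at most 50 mm and 8.59 degrees, less where a joint would pass 70% of its speed; a pose out of reach is approached as far as the arm can. A call with a gripper value outside its range is refused whole. The fingers move at their own pace and stop on an object; FORCE is the grip in N (left out, the last holds). Time passes only in rows, so rows that repeat a pose let the fingers close, or fill a call up. It gives the time, the measured TCP pose, the force, the opening and the grip force at its end, in the units of the state.
- bot.observe(): the state, without advancing time (a new reading comes with each control period).
- bot.grab_frame(name): name is "scene" or "side" or "wrist"; returns a dict with "pixels" (420x560x3 uint8, red, green, blue), "fx", "fy", "cx", "cy" (pixels), "extrinsics" (4x4, takes a point from world to camera coordinates). Camera axes: x right, y down, z forward; pixel columns grow to the right and rows downward; lengths in m; the calibration is good to about 2 mm. A picture is of the moment at which its call begins. There is no depth.
- bot.job_done(): hands the job in; it is judged then, once.
The state is a dict: "clock": time; "qpos": joint angles; "qd": joint speeds; "joint_efforts": joint torques, N m; "position": TCP position; "tool_rot": TCP orientation; "force": force on the tool from outside, world axes, zero at the start; "moment": the same for the moment, N m; "grip_width": finger opening in m; "finger_force": force on a finger pad.
Only numpy, scipy, OpenCV 4.12 (cv2) and the standard library are available. Lean on these libraries where they do the work, as an engineer would, in place of code of your own. Each camera call takes 0.05 s, during which the arm holds its last target. There are 200 camera calls.

TASK

The aluminium drip tray under the low drying rack lies upside down. Turn it over beneath the rack, without drawing it out from under it or banging it hard against the rack, so that it stands flat on the worktop with its open side up, centred and square under the slats with its handle still to the front. Leave the two castings drying on top of the rack undisturbed.

Things in the scene. Friction and masses are not known exactly. Their poses are not given: they have to be found in the camera images.
- drip_tray: loose aluminium tray, 160 (x) x 100 (y) x 50 mm (z), walls 4 mm, 0.19 to 0.35 kg. Origin: centre of the floor's underside; z points out of the open side, x from the handle end to the far end. Starts upside down (z down, origin 50 mm up) under the rack, off centre and askew. Stands steadily on a long side, 100 mm high. D-handle at its -x end: two 10 mm rods at y = +-42, z = 25 mm, and a cross bar
- grip_bar (a point): centre of the handle's flat cross bar, at (-215, 0, 25) mm in the tray's frame, on the middle axis of its section. The bar is 12 (tray x) x 94 (y) x 24 mm (z); the opening behind it is 123 mm long, 74 mm wide between the rods. Gripped across its 12 mm (jaws closing along tray x), the tool can lean to either side
- rack: fixed low wooden drying rack. Origin: on the worktop under its centre; x points away from the robot, z up. Slatted shelf 160 (x) x 320 mm (y), underside 125 mm and top 137 mm above the worktop. Corner posts 22 x 18 mm at x = +-67, y = +-147 mm; front and back open. A centred tray's grip bar lies 135 mm in front of the shelf's front edge
- casting_wide: white plaster casting with several openings, 131 x 87 x 26 mm, lying loose on the rack; origin at the centre of its underside
- casting_block: white rounded plaster block, 65 x 102 x 35 mm, lying loose on the rack; origin at the centre of its underside

How it is judged:
At the end, for the whole second after the job is handed in: the tray rests flat on the worktop, open side up (tilt under 0.06 rad, underside within 6 mm of the worktop), its centre within 25 mm of the rack's centre along and across the rack, its long axis within 0.12 rad of the rack's, handle to the front, at rest (angle between drip_tray's own z axis and vertical below 0.06 rad and height (world z) of drip_tray below 0.006 m and x of drip_tray in the frame of rack between -0.025 and 0.025 m and y of drip_tray in the frame of rack between -0.025 and 0.025 m and angle between the x axis of drip_tray and the x axis of rack, either way round below 0.12 rad and x of grip_bar in the frame of rack below -0.1 m and linear speed of drip_tray below 0.02 m/s); the robot touches nothing.
It fails at once if the tray is drawn out from under the rack (its origin more than 70 mm in front of the rack's centre) (x of drip_tray in the frame of rack below -0.07 m).
It fails at once if the tray is banged against the rack (over 25 N) (contact force between drip_tray and rack above 25 N).
It fails at once if a casting on the rack is moved more than 20 mm (distance of any of casting_wide, casting_block from where it was at the start of the episode above 0.02 m).
It also fails if it takes over 58 s, if anything falls off the work surface, if the arm or the gripper's body presses on something with over 40 N, if the wrist force passes 120 N, or if a joint passes its speed limit or range.

## Working session

There is one attempt and no reset: what is moved stays moved. The work goes in short steps, Python scripts to look and compute and a shell command to move; the robot and the scene stay as the last step left them, time stands still between calls to the robot, and variables do not carry over. Pictures are saved under pics/ and viewed, at most 13 in all, crops included, and the job is handed in when it is done.

```bash
ls; mkdir -p pics
python3 - <<'E'
from workcell import bot
import cv2,numpy as np
print(bot.observe())
for n in ["scene","side"]:
    f=bot.grab_frame(n); cv2.imwrite(f"pics/{n}0.png",cv2.cvtColor(f["pixels"],cv2.COLOR_RGB2BGR)); print(n,f["fx"],f["fy"],f["cx"],f["cy"],np.round(f["extrinsics"],4).tolist())
E
```

```text
pics
{'clock': 0.0, 'qpos': array([ 1.11179053,  0.52204919, -0.03632965,  1.59993903,  0.02118611,
        1.02105936, -0.11277011]), 'qd': array([ 6.99035499e-04,  4.65875288e-04,  1.64766790e-03, -3.54156098e-04,
        1.07612282e-03, -8.27453462e-05,  2.04555726e-03]), 'joint_efforts': array([-1.30373901e-03, -9.27108979e+01,  1.97985895e+00, -3.69931841e+01,
        1.78442494e-02,  8.21690366e-03, -2.38669692e-06]), 'position': array([ 0.23679053, -0.57809034,  0.23072847]), 'tool_rot': array([-3.14052372e+00,  5.99912213e-05,  3.88819191e-01]), 'force': array([ 0.15911376,  0.26507825, -0.35526754]), 'moment': array([-0.00666371, -0.03145143, -0.01031291]), 'finger_force': 0.0, 'grip_width': 0.08563899434136664}
scene 477.7884567314269 477.7884567314269 275.9334523854612 214.54672155332364 [[-0.6566, -0.7543, 0.0026, 0.3905], [-0.528, 0.4572, -0.7157, 0.4296], [0.5386, -0.4713, -0.6984, 0.6227], [0.0, 0.0, 0.0, 1.0]]
side 434.7098272531238 434.7098272531238 284.8794445725543 208.5041059902621 [[-0.5561, 0.8311, 0.0084, 0.3834], [0.5184, 0.3547, -0.7781, -0.2146], [-0.6497, -0.4284, -0.628, 1.2971], [0.0, 0.0, 0.0, 1.0]]
```

View pics/scene0.png

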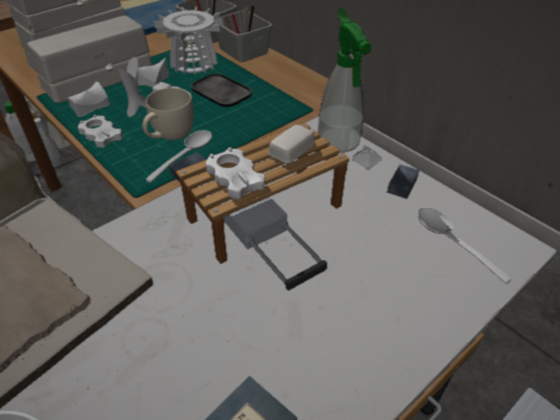

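View pics/side0.png

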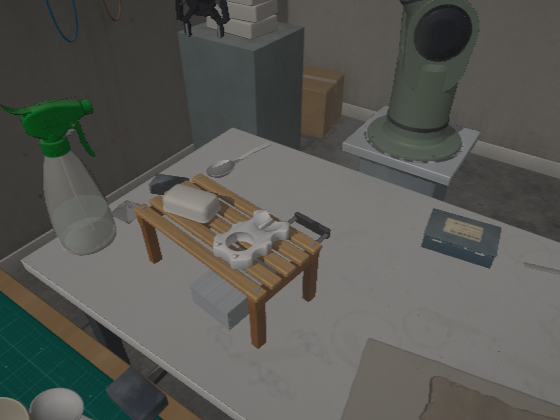

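The scene view shows the rack: shelf corners at about (178,170), (213,207), (348,158) and a hidden back one. The tray lies beneath it, with its handle bar at about (306,274). The side view shows the rack's feet at about (258,345), (310,303) and (153,263). Next I'll enlarge both.

Run:
```python
import cv2
a=cv2.imread("pics/scene0.png")[125:295,165:360]; cv2.imwrite("pics/sc.png",cv2.resize(a,None,fx=3.5,fy=3.5,interpolation=cv2.INTER_CUBIC))
a=cv2.imread("pics/side0.png")[170:350,130:340]; cv2.imwrite("pics/si.png",cv2.resize(a,None,fx=3.3,fy=3.3,interpolation=cv2.INTER_CUBIC))
```

```text
(no output)
```

View pics/sc.png

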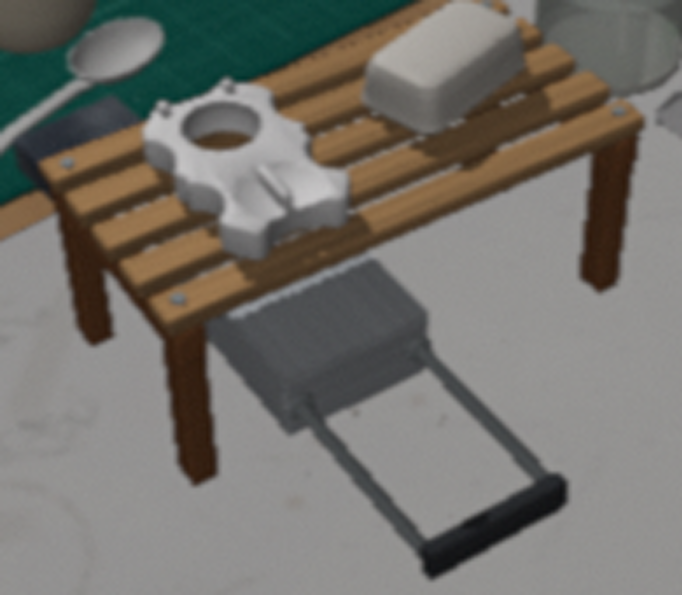

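View pics/si.png

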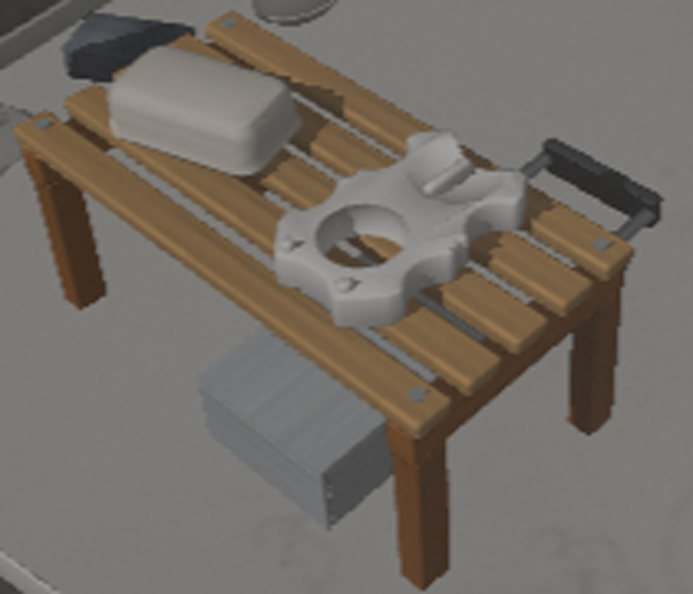

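```bash
cat > h.py <<'E'
from workcell import bot
import numpy as np
from scipy.optimize import least_squares
def cam(n):
    f=bot.grab_frame(n); return f
def proj(f,P):
    E=f["extrinsics"]; c=np.asarray(P)@E[:3,:3].T+E[:3,3]
    return np.c_[f["fx"]*c[:,0]/c[:,2]+f["cx"],f["fy"]*c[:,1]/c[:,2]+f["cy"]]
def place(p,L):
    c,s=np.cos(p[2]),np.sin(p[2]); L=np.asarray(L,float)/1000
    return np.c_[c*L[:,0]-s*L[:,1]+p[0],s*L[:,0]+c*L[:,1]+p[1],L[:,2]]
def fit(sets,p0):
    # sets: (frame, local pts mm, px)
    fun=lambda p:np.concatenate([(proj(f,place(p,L))-px).ravel() for f,L,px in sets])
    r=least_squares(fun,p0,loss='soft_l1'); return r.x,fun(r.x).reshape(-1,2)
E
python3 - <<'E'
from h import *
S,D=cam("scene"),cam("side")
cs=lambda a:np.array(a)/3.5+[165,125]-.0
cd=lambda a:np.array(a)/3.3+[130,170]
Lr=[(-78,156,0),(56,156,0),(-78,-138,0),(-80,-160,137),(80,160,137),(-80,160,137)]
pr=cs([(195,484),(93,345),(600,292),(642,118),(40,165),(165,322)])
Lr2=[(78,156,0),(-56,156,0),(78,-138,0),(-80,160,137),(80,160,137),(80,-160,137)]
pr2=cd([(425,588),(590,433),(85,307),(632,245),(450,405),(18,125)])
p,r=fit([(S,Lr,pr),(D,Lr2,pr2)],[.6,0,0]); print("rack",p.round(4)); print(r.round(1).tolist())
Lt=[(-80,50,0),(-80,50,50),(-80,-50,50),(-80,-50,0),(-221,47,13),(-221,-47,13),(-221,-47,37)]
pt=cs([(290,433),(285,400),(427,318),(425,362),(432,577),(565,500),(567,483)])
Lt2=[(80,50,0),(80,50,50),(80,-50,50),(80,-50,0)]
pt2=cd([(328,525),(325,475),(200,380),(208,425)])
t,r=fit([(S,Lt,pt),(D,Lt2,pt2)],[.6,0,0]); print("tray",t.round(4)); print(r.round(1).tolist())
d=t[:2]-p[:2];a=p[2];print("tray in rack",np.cos(a)*d[0]+np.sin(a)*d[1],-np.sin(a)*d[0]+np.cos(a)*d[1],t[2]-a)
print("bar",place(t,[(-215,0,25)]), "goal",place(p,[(0,0,0),(-215,0,25)]))
E
```

```text
rack [ 0.7393 -0.0965 -0.1398]
[[0.2, 1.2], [-0.0, 0.9], [0.1, 1.1], [3.1, -0.7], [-0.2, -2.1], [1.4, 0.2], [0.2, 0.8], [0.6, 0.9], [-0.1, 0.7], [2.3, -1.2], [-9.0, 5.5], [-0.9, -0.9]]
tray [ 0.7531 -0.0548 -0.1223]
[[-0.7, 1.1], [-0.2, -6.2], [0.3, -2.2], [0.5, 1.9], [-0.7, 1.6], [0.7, 1.7], [1.1, -1.4], [0.9, 2.5], [-0.3, -0.3], [-1.1, -1.5], [-0.0, 2.8]]
tray in rack 0.007916806062324668 0.04320350564970648 0.01755848908485383
bar [[ 0.53975144 -0.02858379  0.025     ]] goal [[ 0.73928561 -0.09648413  0.        ]
 [ 0.52638392 -0.06651963  0.025     ]]
```

```bash
python3 -m crank '{"travel":[[12,22,0],[12,22,0],[12,22,0],[12,22,0],[12,22,0]],"turn":[[0,0,40],[0,0,40],[0,0,40],[0,0,40],[0,0,40]],"gripper":[0,0,0,0,0]}' 120
python3 -m crank '{"travel":[[12,22,0],[12,22,0],[12,22,0],[12,22,0],[12,22,0]],"turn":[[0,0,20.7],[0,0,20.7],[0,0,20.7],[0,0,20.7],[0,0,20.7]],"gripper":[0,0,0,0,0]}'
python3 -m crank '{"travel":[[6.3,10.8,0],[6.3,10.8,0],[6.3,10.8,0],[6.3,10.8,0],[6.3,10.8,0]],"turn":[[0,0,0],[0,0,0],[0,0,0],[0,0,0],[0,0,0]],"gripper":[0,0,0,0,0]}'
python3 -c "
from workcell import bot
o=bot.observe();print(o['clock'],o['qpos'],o['position'],o['tool_rot'])"
```

```text
clock: 0.7
position: [0.3571, -0.357, 0.2314]
tool_rot: [3.141, 0.0, 1.093]
force: [0.8, -0.9, -0.5]
grip_width: 0.085
finger_force: 0.0
clock: 1.2
position: [0.4769, -0.1377, 0.2314]
tool_rot: [3.141, 0.0, 1.448]
force: [0.7, -1.3, 0.7]
grip_width: 0.0854
finger_force: 0.0
clock: 1.7
position: [0.5391, -0.0313, 0.231]
tool_rot: [-3.141, 0.0, 1.449]
force: [-0.5, -1.1, 0.3]
grip_width: 0.0852
finger_force: 0.0
1.7 [ 0.29844966  0.41871222 -0.46614642  1.80721198  0.22365827  0.96860953
 -0.38245962] [ 0.53911438 -0.03129492  0.23096403] [-3.14085011e+00  2.40817286e-04  1.44903325e+00]
```

```bash
cat > s.py <<'E'
from h import *
from scipy.spatial.transform import Rotation as R
o=bot.observe();M=R.from_euler('xyz',o['tool_rot']).as_matrix()
print(round(o['clock'],2),'q',o['qpos'].round(2),'tcp',o['position'].round(4),'rpy',o['tool_rot'].round(3),'z',M[:,2].round(3),'y',M[:,1].round(3),'grasp',(o['position']-.019*M[:,2]).round(4),'F',o['force'].round(1),'M',o['moment'].round(2))
E
python3 -m crank '{"travel":[[0,0,0],[0,0,0],[0,0,0],[0,0,0],[0,0,0]],"turn":[[41.7,-5.1,0],[41.7,-5.1,0],[41.7,-5.1,0],[41.7,-5.1,0],[41.7,-5.1,0]],"gripper":[0,0,0,0,0]}'
python3 s.py
python3 -m crank '{"travel":[[0,0,0],[0,0,0],[0,0,0],[0,0,0],[0,0,0]],"turn":[[-41.7,5.1,0],[-41.7,5.1,0],[-41.7,5.1,0],[-41.7,5.1,0],[-41.7,5.1,0]],"gripper":[0,0,0,0,0]}'
python3 -m crank '{"travel":[[0,0,0],[0,0,0],[0,0,0],[0,0,0],[0,0,0]],"turn":[[-41.7,5.1,0],[-41.7,5.1,0],[-41.7,5.1,0],[-41.7,5.1,0],[-41.7,5.1,0]],"gripper":[0,0,0,0,0]}'
python3 s.py
```

```text
clock: 2.2
position: [0.5392, -0.0341, 0.2318]
tool_rot: [3.14, -0.738, 1.445]
force: [0.6, 0.8, -1.3]
grip_width: 0.0852
finger_force: 0.0
2.2 q [ 0.88  0.65 -0.76  1.8  -0.38  0.95  0.33] tcp [ 0.5392 -0.0341  0.2318] rpy [ 3.14  -0.738  1.445] z [ 0.086  0.667 -0.74 ] y [ 0.992 -0.127  0.002] grasp [ 0.5376 -0.0468  0.2459] F [ 0.6  0.8 -1.3] M [-0.72  0.06  0.03]
clock: 2.7
position: [0.5395, -0.0332, 0.2326]
tool_rot: [3.138, 0.006, 1.445]
force: [-0.2, 0.0, -0.5]
grip_width: 0.0855
finger_force: 0.0
clock: 3.2
position: [0.5395, -0.032, 0.2323]
tool_rot: [3.138, 0.739, 1.445]
force: [-0.3, -1.2, -0.0]
grip_width: 0.0857
finger_force: 0.0
3.2 q [-0.25  0.58 -0.24  1.75  0.73  1.39 -0.96] tcp [ 0.5395 -0.032   0.2323] rpy [3.138 0.739 1.445] z [-0.08  -0.669 -0.739] y [ 0.992 -0.122  0.003] grasp [ 0.541  -0.0193  0.2463] F [-0.3 -1.2 -0. ] M [ 0.72 -0.05 -0.02]
```

```bash
python3 -m crank '{"travel":[[0.75,6,-4],[0.75,6,-8],[0.75,6,-12],[0.75,6,-14.3],[0.75,6,-14.3]],"turn":[[-3,0.4,0],[-3,0.4,0],[-3,0.4,0],[-3,0.4,0],[-3,0.4,0]],"gripper":[0,0,0,0,0]}'
python3 s.py
python3 - <<'E'
from h import *
import cv2
f=cam("scene");a=f["pixels"][125:325,165:425,::-1];cv2.imwrite("pics/pre.png",cv2.resize(a,None,fx=3,fy=3))
E
```

```text
clock: 3.7
position: [0.5453, 0.0268, 0.0859]
tool_rot: [-3.135, 0.789, 1.452]
force: [0.0, -0.5, 0.8]
grip_width: 0.0856
finger_force: 0.0
3.7 q [-0.36  0.86 -0.23  1.71  0.78  1.31 -1.18] tcp [0.5453 0.0268 0.0859] rpy [-3.135  0.789  1.452] z [-0.091 -0.704 -0.705] y [ 0.992 -0.123 -0.005] grasp [0.5471 0.0401 0.0992] F [ 0.  -0.5  0.8] M [ 0.71 -0.11 -0.01]
```

View pics/pre.png

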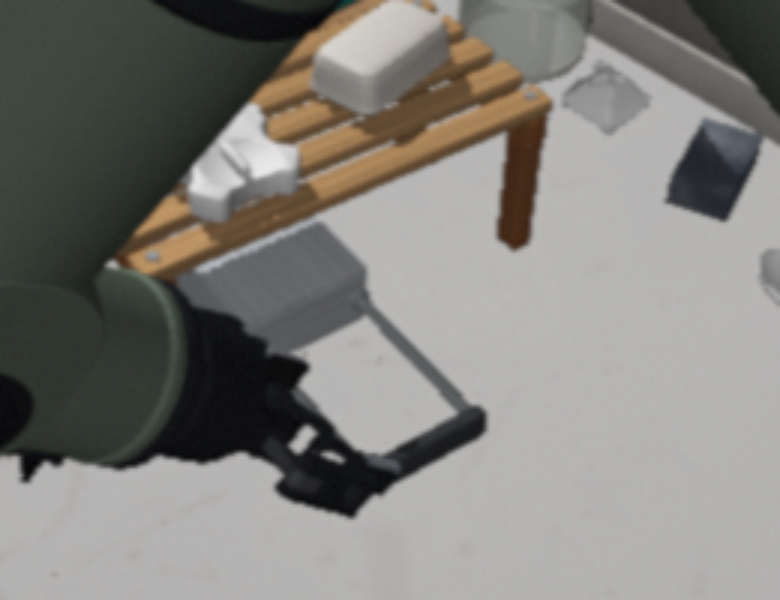

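The fingers are in line with the bar, at about (340,490) in the crop, and the arm is clear of the rack. I'll approach along the tool axis and grip.

```bash
python3 -m crank '{"travel":[[-0.2,-1.7,-1.8],[-0.4,-3.5,-3.6],[-0.6,-5.2,-5.3],[-0.7,-6.9,-7.1],[-0.7,-6.9,-7.1]],"turn":[[0,0,0],[0,0,0],[0,0,0],[0,0,0],[0,0,0]],"gripper":[0,0,0,0,0]}'
python3 s.py
python3 -m crank '{"travel":[[0,0,0],[0,0,0],[0,0,0],[0,0,0],[0,0,0]],"turn":[[0,0,0],[0,0,0],[0,0,0],[0,0,0],[0,0,0]],"gripper":[0.5,0.7,0.9,1,1]}' 120
python3 -m crank '{"travel":[[0,0,0],[0,0,0],[0,0,0],[0,0,0],[0,0,0]],"turn":[[0,0,0],[0,0,0],[0,0,0],[0,0,0],[0,0,0]],"gripper":[1,1,1,1,1]}' 120
python3 s.py
```

```text
clock: 4.25
position: [0.5395, -0.0437, 0.0181]
tool_rot: [3.141, 0.788, 1.444]
force: [0.3, 0.7, 0.8]
grip_width: 0.0854
finger_force: 0.0
4.25 q [-0.29  0.94 -0.18  1.79  0.89  1.15 -1.24] tcp [ 0.5395 -0.0437  0.0181] rpy [3.141 0.788 1.444] z [-0.089 -0.703 -0.705] y [ 0.992 -0.126  0.   ] grasp [ 0.5412 -0.0304  0.0315] F [0.3 0.7 0.8] M [ 0.75 -0.07 -0.02]
clock: 4.75
position: [0.5399, -0.0401, 0.0176]
tool_rot: [3.141, 0.786, 1.448]
force: [0.6, 0.2, -1.5]
grip_width: 0.0124
finger_force: 0.0
clock: 5.25
position: [0.5399, -0.0403, 0.0173]
tool_rot: [3.141, 0.786, 1.448]
force: [-0.5, 1.1, 3.1]
grip_width: 0.0101
finger_force: 117.1
5.25 q [-0.3   0.94 -0.18  1.78  0.89  1.15 -1.25] tcp [ 0.5399 -0.0403  0.0173] rpy [3.141 0.786 1.448] z [-0.086 -0.702 -0.707] y [ 0.993 -0.122  0.   ] grasp [ 0.5415 -0.0269  0.0307] F [-0.5  1.1  3.1] M [ 0.64 -0.11  0.07]
```

```bash
python3 -m crank '{"travel":[[0,0,0.5],[0,0,1.2],[-0.3,-0.5,2],[-0.5,-1,2.9],[-0.8,-1.5,3.7]],"turn":[[0,0,0],[0,0,0],[0,0,0],[0,0,0],[0,0,-1]],"gripper":[1,1,1,1,1]}' 120
python3 -m crank '{"travel":[[-0.1,-0.5,0],[-0.2,-1,0],[-0.4,-1.6,0],[-0.6,-2.3,0],[-0.6,-2.3,0]],"turn":[[0,0,0],[0,0,0],[0,0,0],[0,0,0],[0,0,0]],"gripper":[1,1,1,1,1]}' 120
python3 s.py
python3 - <<'E'
from h import *
import cv2
f=cam("side");a=f["pixels"][140:340,130:390,::-1];a=cv2.resize(a,None,fx=3,fy=3,interpolation=cv2.INTER_CUBIC);cv2.imwrite("pics/lift.png",a)
E
```

```text
clock: 5.75
position: [0.5314, -0.056, 0.0553]
tool_rot: [3.141, 0.786, 1.43]
force: [-0.2, 0.3, -2.2]
grip_width: 0.0097
finger_force: 117.3
clock: 6.25
position: [0.5252, -0.0797, 0.0542]
tool_rot: [-3.141, 0.787, 1.43]
force: [-0.2, 0.9, -3.2]
grip_width: 0.0101
finger_force: 117.3
6.25 q [-0.25  0.86 -0.17  1.85  0.89  1.14 -1.21] tcp [ 0.5252 -0.0797  0.0542] rpy [-3.141  0.787  1.43 ] z [-0.1   -0.701 -0.706] y [ 0.99  -0.14  -0.001] grasp [ 0.5271 -0.0664  0.0676] F [-0.2  0.9 -3.2] M [1.14 0.36 0.02]
```

View pics/lift.png

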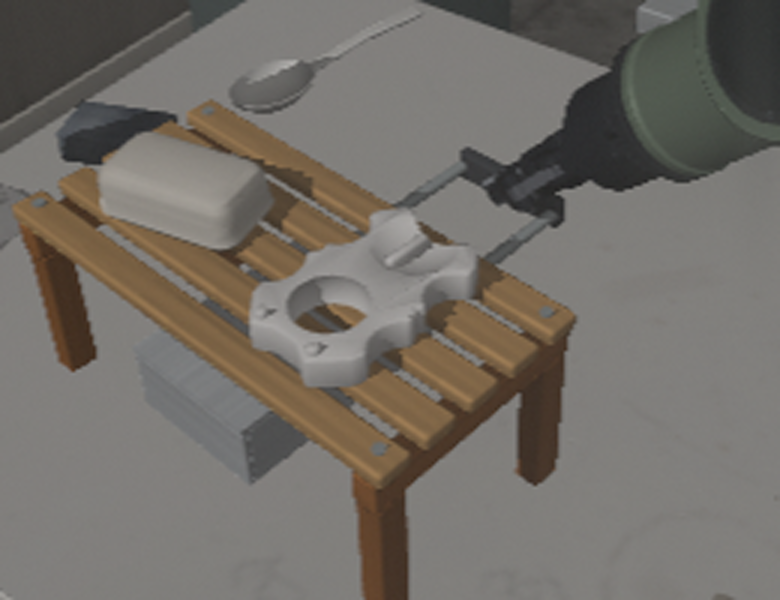

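The tray is lifted under the shelf. Its back corners are at about (250,482) bottom and (247,430) top, and (148,402) for the far bottom one. I'll check the sag.

Run:
```python
from h import *
f=bot.grab_frame("side")
px=np.array([(250,482),(247,430),(148,402),(143,352)])/3+[130,140]
bx=np.array([.5271,-.0664,.0615])
L=np.array([(295,50,-25),(295,50,25),(295,-50,-25),(295,-50,25)])/1000
from scipy.spatial.transform import Rotation as R
def P(p): return bx+[0,p[3],p[0]]+L@R.from_euler('xyz',[p[1],p[2],-.14]).as_matrix().T
fun=lambda p:(proj(f,P(p))-px).ravel()
r=least_squares(lambda p:np.r_[fun(p),p[0]/.001],[0,0,0,0]);print(r.x.round(4),fun(r.x).round(1),P(r.x).round(3))
```

```text
[-0.0001  0.0169 -0.0015  0.0018] [ 1.7  1.9 -0.3 -0.2  0.4  0.6 -2.2 -2. ] [[ 0.826 -0.056  0.038]
 [ 0.826 -0.057  0.088]
 [ 0.812 -0.155  0.036]
 [ 0.812 -0.156  0.086]]
```

```bash
python3 -m crank '{"travel":[[0.02,0.13,-0.15],[0.05,0.3,-0.28],[0.07,0.48,-0.4],[0.1,0.66,-0.5],[0.12,0.84,-0.6]],"turn":[[8.4,-1.2,0],[16.8,-2.4,0],[25.2,-3.6,0],[33.6,-4.8,0],[42,-5.9,0]],"gripper":[1,1,1,1,1]}' 120
python3 s.py
python3 -m crank '{"travel":[[0.03,0.2,-0.05],[0.06,0.4,-0.03],[0.09,0.62,0],[0.12,0.82,0.06],[0.15,1,0.12]],"turn":[[8.4,-1.2,0],[16.8,-2.4,0],[25.2,-3.6,0],[33.6,-4.8,0],[42,-5.9,0]],"gripper":[1,1,1,1,1]}' 120
python3 s.py
python3 -m crank '{"travel":[[0,0,0],[0,0.1,0.05],[0,0.1,0.05],[0,0.1,0.05],[0,0.1,0.05]],"turn":[[2,-0.3,0],[5,-0.7,0],[5,-0.7,0],[5,-0.7,0],[5,-0.7,0]],"gripper":[1,1,1,1,1]}' 120
python3 s.py
python3 - <<'E'
from h import *
import cv2
f=cam("scene");a=f["pixels"][125:325,165:425,::-1];a=cv2.resize(a,None,fx=3,fy=3,interpolation=cv2.INTER_CUBIC);cv2.imwrite("pics/t1.png",a)
f=cam("side");a=f["pixels"][140:340,130:390,::-1];a=cv2.resize(a,None,fx=3,fy=3,interpolation=cv2.INTER_CUBIC);cv2.imwrite("pics/t1s.png",a)
E
```

```text
clock: 6.85
position: [0.5273, -0.0702, 0.049]
tool_rot: [3.141, 0.062, 1.431]
force: [-0.0, 1.1, -3.8]
grip_width: 0.0101
finger_force: 117.2
6.85 q [ 0.33  0.69 -0.47  1.96  0.6   0.66 -0.69] tcp [ 0.5273 -0.0702  0.049 ] rpy [3.141 0.062 1.431] z [-0.008 -0.061 -0.998] y [ 0.99  -0.139  0.001] grasp [ 0.5274 -0.0691  0.068 ] F [-0.   1.1 -3.8] M [0.37 0.73 0.14]
clock: 7.35
position: [0.5287, -0.0606, 0.0504]
tool_rot: [3.141, -0.592, 1.433]
force: [0.4, 0.9, -5.9]
grip_width: 0.0105
finger_force: 117.3
7.35 q [ 0.98  0.98 -0.95  1.88  0.25  0.66 -0.07] tcp [ 0.5287 -0.0606  0.0504] rpy [ 3.141 -0.592  1.433] z [ 0.077  0.553 -0.83 ] y [ 0.99  -0.138  0.   ] grasp [ 0.5272 -0.0711  0.0662] F [ 0.4  0.9 -5.9] M [-0.76  0.79  0.13]
clock: 7.85
position: [0.5282, -0.0582, 0.0499]
tool_rot: [-3.139, -0.673, 1.434]
force: [0.2, 0.9, -2.3]
grip_width: 0.0102
finger_force: 117.7
7.85 q [ 1.03  1.04 -0.99  1.86  0.23  0.69 -0.01] tcp [ 0.5282 -0.0582  0.0499] rpy [-3.139 -0.673  1.434] z [ 0.083  0.618 -0.782] y [ 0.991 -0.135 -0.002] grasp [ 0.5266 -0.0699  0.0648] F [ 0.2  0.9 -2.3] M [-0.84  0.62  0.01]
```

View pics/t1.png

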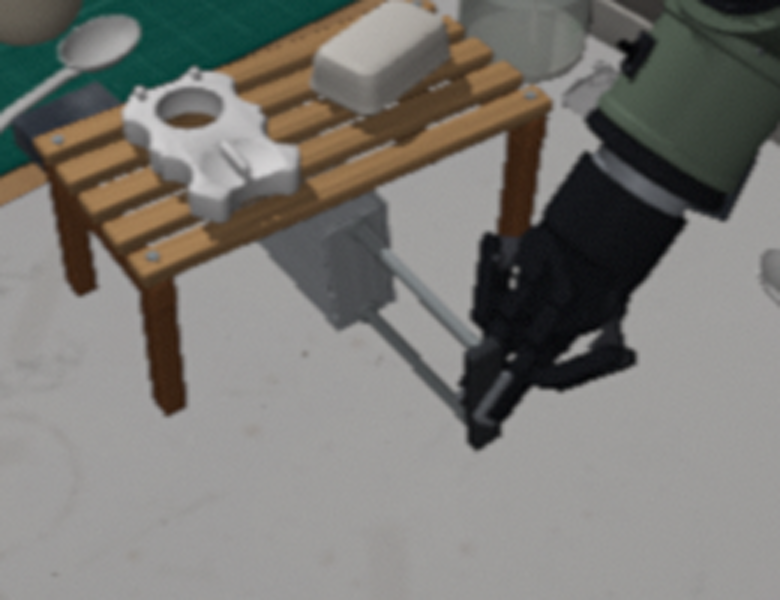

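The tray is turned about 84°, clear of the shelf: its front face spans (340,325) to (385,195). I'll finish the 90° and set it down on its side.

```bash
python3 -m crank '{"travel":[[0,0.1,0.05],[0,0.14,0.08],[0,0.14,-0.3],[0,0.14,-0.6],[0,0.14,-0.9]],"turn":[[3,-0.4,0],[6.5,-0.9,0],[6.5,-0.9,0],[6.5,-0.9,0],[6.5,-0.9,0]],"gripper":[1,1,1,1,1]}' 120
python3 s.py
python3 -m crank '{"travel":[[0,0,-0.1],[0,0,-0.2],[0,0,-0.3],[0,0,-0.3],[0,0,-0.3]],"turn":[[0,0,0],[0,0,0],[0,0,0],[0,0,0],[0,0,0]],"gripper":[1,1,1,1,1]}' 120
python3 s.py
```

```text
clock: 8.45
position: [0.5281, -0.0572, 0.0406]
tool_rot: [-3.139, -0.788, 1.432]
force: [-1.2, 0.7, -2.2]
grip_width: 0.0104
finger_force: 117.8
8.45 q [ 1.09  1.15 -1.03  1.83  0.21  0.72  0.07] tcp [ 0.5281 -0.0572  0.0406] rpy [-3.139 -0.788  1.432] z [ 0.095  0.703 -0.705] y [ 0.991 -0.136 -0.002] grasp [ 0.5263 -0.0705  0.054 ] F [-1.2  0.7 -2.2] M [-0.93  0.42 -0.01]
clock: 8.95
position: [0.5277, -0.0571, 0.0384]
tool_rot: [-3.139, -0.79, 1.433]
force: [-8.2, -1.0, 10.6]
grip_width: 0.01
finger_force: 119.3
8.95 q [ 1.09  1.15 -1.02  1.83  0.21  0.72  0.07] tcp [ 0.5277 -0.0571  0.0384] rpy [-3.139 -0.79   1.433] z [ 0.095  0.704 -0.704] y [ 0.991 -0.135 -0.002] grasp [ 0.5259 -0.0704  0.0517] F [-8.2 -1.  10.6] M [0.45 0.35 0.92]
```

```bash
python3 -m crank '{"travel":[[0,0,0.1],[0,0,0.1],[0,0,0.1],[0,0,0.1],[0,0,0.1]],"turn":[[0,0,0],[0,0,0],[0,0,0],[0,0,0],[0,0,0]],"gripper":[1,0.95,0.8,0.5,0]}' 20
python3 s.py
python3 -m crank '{"travel":[[0,0,0],[0,0,0],[0,0,0],[-0.1,-0.7,0.7],[-0.2,-1.5,1.5]],"turn":[[0,0,0],[0,0,0],[0,0,0],[0,0,0],[0,0,0]],"gripper":[0,0,0,0,0]}' 20
python3 s.py
python3 - <<'E'
from h import *
import cv2
f=cam("scene");a=f["pixels"][125:325,165:425,::-1];a=cv2.resize(a,None,fx=3,fy=3,interpolation=cv2.INTER_CUBIC);cv2.imwrite("pics/t2.png",a)
E
```

```text
clock: 9.45
position: [0.5282, -0.0577, 0.0386]
tool_rot: [-3.139, -0.79, 1.431]
force: [0.1, 0.1, -1.0]
grip_width: 0.0451
finger_force: 0.0
9.45 q [ 1.09  1.15 -1.02  1.83  0.21  0.72  0.07] tcp [ 0.5282 -0.0577  0.0386] rpy [-3.139 -0.79   1.431] z [ 0.096  0.704 -0.704] y [ 0.991 -0.137 -0.002] grasp [ 0.5264 -0.0711  0.052 ] F [ 0.1  0.1 -1. ] M [-0.73  0.09  0.03]
clock: 9.95
position: [0.5259, -0.0731, 0.0541]
tool_rot: [-3.138, -0.79, 1.431]
force: [-0.1, -0.5, -0.1]
grip_width: 0.0853
finger_force: 0.0
9.95 q [ 1.12  1.13 -1.04  1.81  0.2   0.77  0.08] tcp [ 0.5259 -0.0731  0.0541] rpy [-3.138 -0.79   1.431] z [ 0.095  0.704 -0.704] y [ 0.991 -0.137 -0.003] grasp [ 0.524  -0.0865  0.0675] F [-0.1 -0.5 -0.1] M [-0.73  0.16 -0.01]
```

View pics/t2.png

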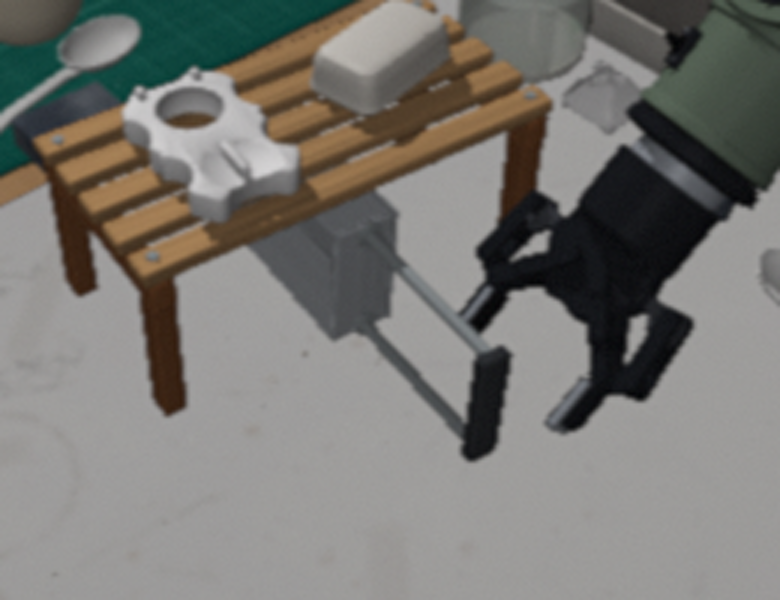

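The tray stands on its side. The bar runs from (495,350) to (478,458) in the crop, and the fingers are clear of it.

```bash
python3 - <<'E'
from h import *
f=bot.grab_frame("scene")
px=np.array([(472,353),(487,362),(510,350),(462,450),(472,460),(495,448)])/3+[165,125]
L=[(6,12,97),(-6,12,97),(-6,-12,97),(6,12,3),(-6,12,3),(-6,-12,3)]
p,r=fit([(f,L,px)],[.526,-.066,-.14]);print(p.round(4),r.round(1).tolist())
E
python3 -m crank '{"travel":[[-0.3,-2,2],[-0.6,-4,4.5],[-0.7,-5,8],[-0.7,-5,12],[-0.7,-5,16]],"turn":[[0,0,0],[0,0,0],[0,0,0],[0,0,0],[0,0,0]],"gripper":[0,0,0,0,0]}' 20
python3 -m crank '{"travel":[[0.5,3,0],[1,6,0],[1.7,9,0],[1.7,11.5,0],[1.7,11.5,0]],"turn":[[-8.4,1.2,0],[-16.8,2.4,0],[-25.2,3.6,0],[-33.6,4.8,0],[-42,5.9,0]],"gripper":[0,0,0,0,0]}' 20
python3 -m crank '{"travel":[[0,0,0],[0,0,0],[0,0,0],[0,0,0],[0,0,0]],"turn":[[-8.4,1.2,0],[-16.8,2.4,0],[-25.2,3.6,0],[-33.6,4.8,0],[-42,5.9,0]],"gripper":[0,0,0,0,0]}' 20
python3 s.py
```

```text
[ 0.5276 -0.0698 -0.1066] [[-0.5, -0.1], [-1.3, 1.0], [1.2, -0.6], [-0.5, -0.0], [0.0, 0.6], [1.9, -0.9]]
clock: 10.55
position: [0.5187, -0.1231, 0.2151]
tool_rot: [-3.138, -0.79, 1.43]
force: [1.6, -0.8, -0.3]
grip_width: 0.085
finger_force: 0.0
clock: 11.05
position: [0.5358, -0.0068, 0.214]
tool_rot: [-3.137, -0.123, 1.433]
force: [0.4, -0.7, -1.2]
grip_width: 0.0853
finger_force: 0.0
clock: 11.55
position: [0.5362, -0.008, 0.2142]
tool_rot: [-3.138, 0.614, 1.429]
force: [-0.2, -1.7, 0.1]
grip_width: 0.0854
finger_force: 0.0
11.55 q [ 0.02  0.63 -0.62  1.74  0.79  1.44 -1.07] tcp [ 0.5362 -0.008   0.2142] rpy [-3.138  0.614  1.429] z [-0.084 -0.57  -0.818] y [ 0.99  -0.143 -0.003] grasp [0.5378 0.0029 0.2297] F [-0.2 -1.7  0.1] M [ 0.59 -0.02  0.04]
```

```bash
python3 -m crank '{"travel":[[0,0,-2],[0,-0.1,-4],[0,-0.2,-7],[-0.1,-0.3,-10.7],[-0.1,-0.3,-10.7]],"turn":[[-5,0.7,0],[-10,1.4,0],[-10.9,1.5,0],[-10.9,1.5,0],[-10.9,1.5,0]],"gripper":[0,0,0,0,0]}' 20
python3 s.py
python3 -m crank '{"travel":[[-0.25,-1.7,-1.7],[-0.5,-3.5,-3.5],[-0.75,-5.2,-5.2],[-1,-7,-7],[-1,-7,-7]],"turn":[[0,0,0],[0,0,0],[0,0,0],[0,0,0],[0,0,0]],"gripper":[0,0,0,0,0]}' 20
python3 s.py
python3 - <<'E'
from h import *
import cv2
f=cam("scene");a=f["pixels"][125:325,165:425,::-1];a=cv2.resize(a,None,fx=3,fy=3,interpolation=cv2.INTER_CUBIC);cv2.imwrite("pics/t3.png",a)
E
```

```text
clock: 12.05
position: [0.5329, -0.012, 0.1025]
tool_rot: [-3.127, 0.802, 1.437]
force: [0.4, -0.1, 0.5]
grip_width: 0.0852
finger_force: 0.0
12.05 q [-0.12  0.86 -0.52  1.75  0.93  1.46 -1.28] tcp [ 0.5329 -0.012   0.1025] rpy [-3.127  0.802  1.437] z [-0.111 -0.71  -0.695] y [ 0.99  -0.144 -0.01 ] grasp [0.535  0.0015 0.1158] F [ 0.4 -0.1  0.5] M [ 0.7  -0.   -0.03]
clock: 12.55
position: [0.524, -0.0843, 0.0363]
tool_rot: [-3.134, 0.802, 1.428]
force: [0.5, 0.7, 1.0]
grip_width: 0.0852
finger_force: 0.0
12.55 q [-0.04  0.93 -0.46  1.83  1.06  1.32 -1.34] tcp [ 0.524  -0.0843  0.0363] rpy [-3.134  0.802  1.428] z [-0.11  -0.71  -0.695] y [ 0.989 -0.148 -0.005] grasp [ 0.5261 -0.0708  0.0495] F [0.5 0.7 1. ] M [ 0.76 -0.13 -0.04]
```

View pics/t3.png

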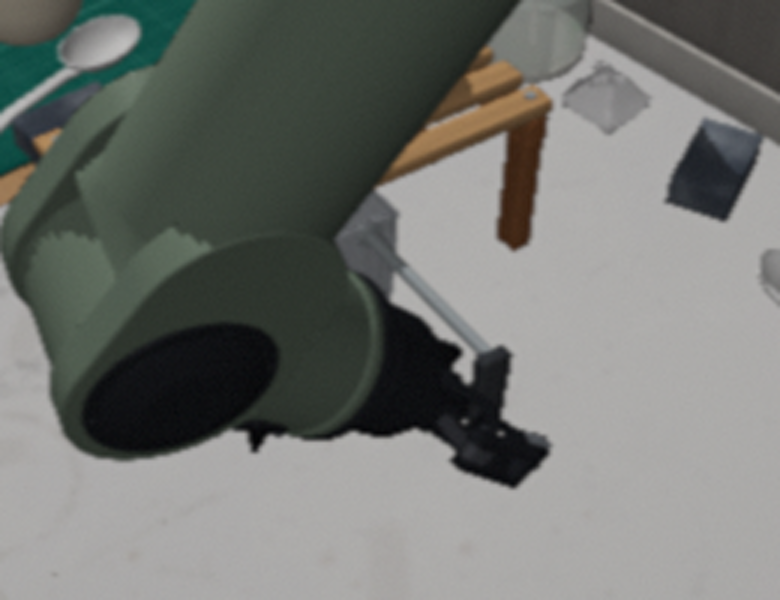

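The fingers straddle the bar at about (490,420). Closing, then lifting.

```bash
python3 -m crank '{"travel":[[0,0,0],[0,0,0],[0,0,0],[0,0,0],[0,0,0]],"turn":[[0,0,0],[0,0,0],[0,0,0],[0,0,0],[0,0,0]],"gripper":[0.5,0.7,0.9,1,1]}' 120
python3 -m crank '{"travel":[[0,0,0],[0,0,0],[0,0,0],[0,0,0],[0,0,0]],"turn":[[0,0,0],[0,0,0],[0,0,0],[0,0,0],[0,0,0]],"gripper":[1,1,1,1,1]}' 120
python3 s.py
python3 -m crank '{"travel":[[0,0,0.2],[0,0,0.5],[0,0,0.9],[0,0,1.2],[0,0,1.2]],"turn":[[0,0,0],[0,0,0],[0,0,0],[0,0,0],[0,0,0]],"gripper":[1,1,1,1,1]}' 120
python3 s.py
python3 - <<'E'
from h import *
import cv2
f=cam("side");a=f["pixels"][140:340,130:390,::-1];a=cv2.resize(a,None,fx=3,fy=3,interpolation=cv2.INTER_CUBIC);cv2.imwrite("pics/t4.png",a)
E
```

```text
clock: 13.1
position: [0.5248, -0.0813, 0.0361]
tool_rot: [-3.135, 0.8, 1.431]
force: [-0.5, 0.3, 0.4]
grip_width: 0.0125
finger_force: 0.7
clock: 13.6
position: [0.5248, -0.0813, 0.036]
tool_rot: [-3.135, 0.8, 1.431]
force: [-0.5, 3.1, 5.2]
grip_width: 0.0106
finger_force: 117.1
13.6 q [-0.04  0.94 -0.46  1.83  1.06  1.32 -1.34] tcp [ 0.5248 -0.0813  0.036 ] rpy [-3.135  0.8    1.431] z [-0.107 -0.709 -0.697] y [ 0.99  -0.144 -0.004] grasp [ 0.5268 -0.0678  0.0492] F [-0.5  3.1  5.2] M [ 0.49 -0.48  0.33]
clock: 14.1
position: [0.5247, -0.0816, 0.0483]
tool_rot: [-3.135, 0.8, 1.43]
force: [0.5, -0.2, -3.1]
grip_width: 0.0104
finger_force: 117.0
14.1 q [-0.04  0.91 -0.47  1.83  1.04  1.33 -1.32] tcp [ 0.5247 -0.0816  0.0483] rpy [-3.135  0.8    1.43 ] z [-0.107 -0.709 -0.697] y [ 0.989 -0.145 -0.004] grasp [ 0.5267 -0.0681  0.0615] F [ 0.5 -0.2 -3.1] M [1.2  0.32 0.02]
```

View pics/t4.png

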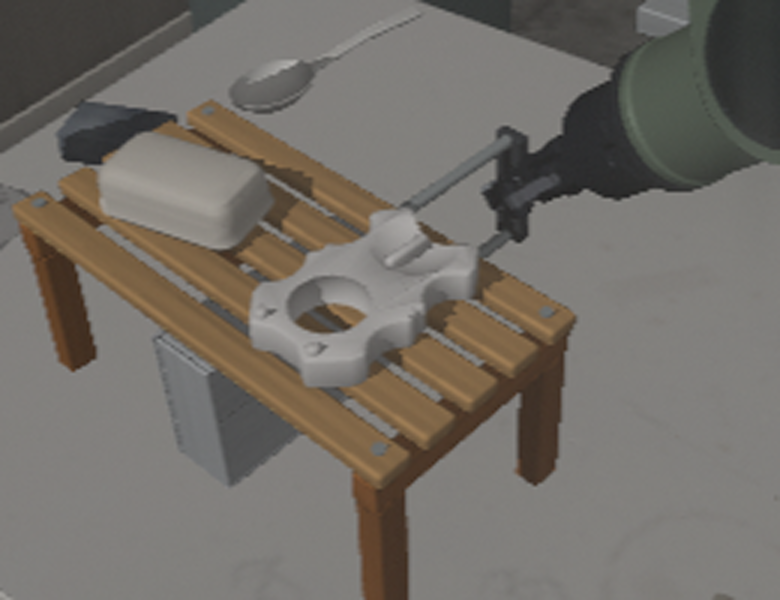

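The tray hangs on edge under the rack, with its lower back corners at about (228,486) and (187,455). A quick check of its pitch.

Run:
```python
from h import *
f=bot.grab_frame("side")
px=np.array([(229,486),(186,455),(155,332)])/3+[130,140]
for z in (.0565,.0615,.0665):
  P=place([.5267,-.0681,-.14],[(295,25,-50),(295,-25,-50),(295,-25,50)])+[0,0,z]
  print(z,(proj(f,P)-px).round(1).tolist())
```

```text
0.0565 [[-0.2, 3.1], [-3.1, -0.8], [-0.3, 2.4]]
0.0615 [[-0.5, 1.3], [-3.5, -2.6], [-0.7, 0.3]]
0.0665 [[-0.8, -0.4], [-3.8, -4.3], [-1.1, -1.8]]
```

```bash
python3 -m crank '{"travel":[[0.03,0.2,-0.18],[0.06,0.43,-0.33],[0.1,0.68,-0.45],[0.13,0.95,-0.53],[0.17,1.22,-0.58]],"turn":[[8.4,-1.2,0],[16.8,-2.4,0],[25.2,-3.6,0],[33.6,-4.8,0],[42,-5.9,0]],"gripper":[1,1,1,1,1]}' 120
python3 s.py
python3 -m crank '{"travel":[[0.04,0.28,0.02],[0.08,0.55,0.08],[0.11,0.82,0.17],[0.15,1.07,0.28],[0.18,1.3,0.4]],"turn":[[8.4,-1.2,0],[16.8,-2.4,0],[25.2,-3.6,0],[33.6,-4.8,0],[42,-5.9,0]],"gripper":[1,1,1,1,1]}' 120
python3 s.py
```

```text
clock: 14.7
position: [0.5269, -0.0693, 0.0431]
tool_rot: [-3.137, 0.055, 1.431]
force: [-0.2, 0.1, -4.8]
grip_width: 0.0102
finger_force: 117.1
14.7 q [ 0.52  0.78 -0.76  1.94  0.84  0.79 -0.88] tcp [ 0.5269 -0.0693  0.0431] rpy [-3.137  0.055  1.431] z [-0.012 -0.054 -0.998] y [ 0.99  -0.14  -0.005] grasp [ 0.5271 -0.0682  0.062 ] F [-0.2  0.1 -4.8] M [ 0.23  0.63 -0.03]
clock: 15.2
position: [0.5284, -0.0578, 0.0468]
tool_rot: [-3.136, -0.684, 1.43]
force: [0.2, 1.1, -5.3]
grip_width: 0.0109
finger_force: 117.4
15.2 q [ 1.11  1.17 -1.16  1.85  0.48  0.76 -0.23] tcp [ 0.5284 -0.0578  0.0468] rpy [-3.136 -0.684  1.43 ] z [ 0.083  0.626 -0.775] y [ 0.991 -0.137 -0.004] grasp [ 0.5268 -0.0697  0.0616] F [ 0.2  1.1 -5.3] M [-0.93  0.81  0.1 ]
```

```bash
python3 -m crank '{"travel":[[0,0.2,0.05],[0,0.4,-0.5],[0,0.4,-1.3],[0,0.4,-2.2],[0,0.4,-3.0]],"turn":[[3,-0.4,0],[5.2,-0.7,0],[5.2,-0.7,0],[5.2,-0.7,0],[5.2,-0.7,0]],"gripper":[1,1,1,1,1]}' 120
python3 s.py
python3 -m crank '{"travel":[[0,0,-0.1],[0,0,-0.25],[0,0,-0.4],[0,0,-0.5],[0,0,-0.5]],"turn":[[0,0,0],[0,0,0],[0,0,0],[0,0,0],[0,0,0]],"gripper":[1,1,1,1,1]}' 120
python3 s.py
```

```text
clock: 15.7
position: [0.5281, -0.0521, 0.0154]
tool_rot: [-3.133, -0.769, 1.431]
force: [-0.9, 0.0, -2.5]
grip_width: 0.0108
finger_force: 117.4
15.7 q [ 1.13  1.28 -1.15  1.83  0.49  0.76 -0.16] tcp [ 0.5281 -0.0521  0.0154] rpy [-3.133 -0.769  1.431] z [ 0.088  0.69  -0.719] y [ 0.991 -0.133 -0.006] grasp [ 0.5264 -0.0652  0.0291] F [-0.9  0.  -2.5] M [-1.16  0.74  0.12]
clock: 16.2
position: [0.5283, -0.0521, 0.0115]
tool_rot: [-3.134, -0.771, 1.431]
force: [-3.3, 0.3, 4.3]
grip_width: 0.0104
finger_force: 118.1
16.2 q [ 1.13  1.28 -1.15  1.83  0.49  0.75 -0.16] tcp [ 0.5283 -0.0521  0.0115] rpy [-3.134 -0.771  1.431] z [ 0.089  0.691 -0.717] y [ 0.991 -0.134 -0.005] grasp [ 0.5266 -0.0653  0.0251] F [-3.3  0.3  4.3] M [-0.4   0.1   0.33]
```

Contact with the worktop. I'll release, withdraw and look.

```bash
python3 -m crank '{"travel":[[0,0,0],[0,0,0],[0,0,0],[0,0,0],[0,0,0]],"turn":[[0,0,0],[0,0,0],[0,0,0],[0,0,0],[0,0,0]],"gripper":[0.9,0.7,0.4,0,0]}' 20
python3 -m crank '{"travel":[[0,0,0],[0,0,0],[-0.2,-1.5,1.5],[-0.5,-3.5,3.5],[-0.8,-6,6]],"turn":[[0,0,0],[0,0,0],[0,0,0],[0,0,0],[0,0,0]],"gripper":[0,0,0,0,0]}' 20
python3 -m crank '{"travel":[[-0.5,-4,4],[-1,-7,8],[-1,-7,12],[-1,-7,14],[-1,-7,14]],"turn":[[0,0,0],[0,0,0],[0,0,0],[0,0,0],[0,0,0]],"gripper":[0,0,0,0,0]}' 20
python3 - <<'E'
from h import *
import cv2
f=cam("scene");a=f["pixels"][125:325,165:425,::-1];a=cv2.resize(a,None,fx=3,fy=3,interpolation=cv2.INTER_CUBIC)
f=cam("side");cv2.imwrite("pics/f1.png",a);b=cv2.resize(f["pixels"][140:340,130:390,::-1],None,fx=2.5,fy=2.5,interpolation=cv2.INTER_CUBIC);cv2.imwrite("pics/f2.png",b)
E
```

```text
clock: 16.7
position: [0.5282, -0.0524, 0.011]
tool_rot: [-3.133, -0.771, 1.43]
force: [-0.1, -0.5, -0.6]
grip_width: 0.0683
finger_force: 0.0
clock: 17.2
position: [0.5196, -0.1122, 0.0715]
tool_rot: [-3.132, -0.772, 1.431]
force: [0.3, 0.4, -0.2]
grip_width: 0.0853
finger_force: 0.0
clock: 17.7
position: [0.5109, -0.1824, 0.2136]
tool_rot: [-3.137, -0.769, 1.433]
force: [0.9, 0.4, -0.8]
grip_width: 0.0857
finger_force: 0.0
```

View pics/f1.png

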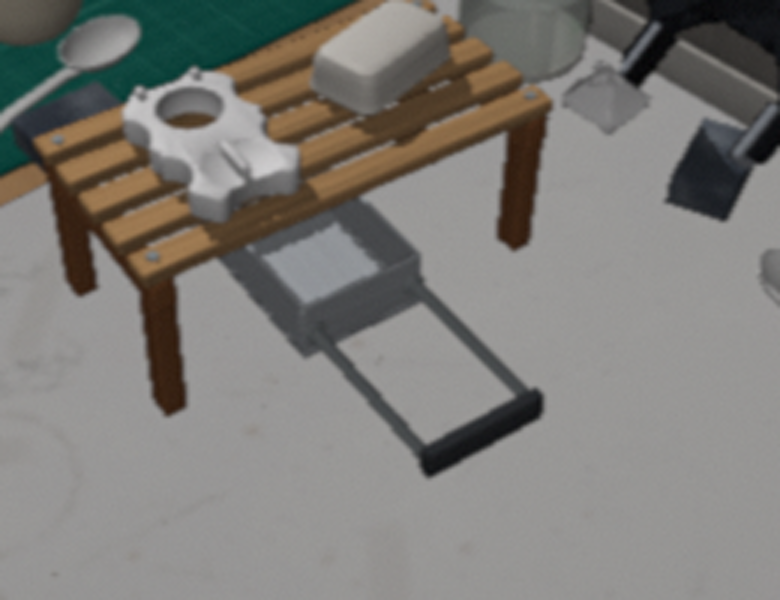

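The tray lies flat with its open side up. Its front corners are at (307,355) bottom and (418,285), and the bar runs from (430,473) to (541,408). I'll fit the pose.

Run:
```python
from h import *
f=bot.grab_frame("scene")
px=np.array([(307,356),(303,307),(418,257),(430,475),(541,411),(542,394)])/3+[165,125]
L=[(-80,50,0),(-80,50,50),(-80,-50,50),(-221,47,13),(-221,-47,13),(-221,-47,37)]
t,r=fit([(f,L,px)],[.74,-.1,-.14]);print(t.round(4),r.round(1).tolist())
p=np.array([.7393,-.0965,-.1398]);d=t[:2]-p[:2];a=p[2];print(np.cos(a)*d[0]+np.sin(a)*d[1],-np.sin(a)*d[0]+np.cos(a)*d[1],t[2]-a)
```

```text
[ 0.741  -0.0939 -0.1174] [[-1.7, 0.2], [-0.6, -0.1], [0.8, -2.6], [-0.5, 0.9], [0.4, 0.8], [1.4, -1.5]]
0.0013128670043592756 0.0028298110069387163 0.022399336358601377
```

```bash
python3 -c "
from workcell import bot
print(bot.job_done())"
```

```text
the job is handed in; nothing more can be done
None
```

I turned the tray over under the rack and handed the job in: by my camera fit it stands open side up, within 3 mm of the rack's centre and 0.02 rad of square, handle to the front, and the castings looked undisturbed in the last picture (the hand-in gave no verdict).

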